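# Close the swing-bolt clamp on a lantern pole

## Task

The lantern pole lies ready in the open clamp on the craft table. Swing the blue hinged jaw over until it lies on the pole, then stand the swing bolt fully upright in the jaw's slot, and then push the brass collar down the bolt onto the yellow prongs, on past the soft foam, until it bears hard and you lean on it with about 17 N, so that the pole is held firmly. Never push the jaw or the collar with more than 23 N, leave the pole where it lies and the other things alone, and let go at the end.

Things in the scene. Friction and masses are not known exactly. Their poses are not given: they have to be found in the camera images.
- clamp: The clamp: a plywood board 320 x 290 x 18 mm, fixed to the table, with a blue lower clamp body at its origin (at table level, under the clamp's middle). x runs along the pole, y points from the swing bolt (y = -36 mm) to the jaw's hinge (y = +36 mm), z up. Placed and turned differently each time.
- jaw_hinge (a point): Point on the jaw's hinge axis, in the clamp's middle, 76 mm above the table; the axis runs along the clamp's x. The jaw is a flat plate 40 mm wide and 8 mm thick; its outer face lies 30 mm from the hinge axis (above it when level, facing the clamp's +y when the jaw stands up), and it reaches 86 mm from the hinge.
- jaw (a joint): Angle of the blue hinged upper jaw (rad): 0 = level, 1.55 to 1.8 = standing open at the start. Stiff enough to stay there, it falls over slowly once pushed past about 1.25. Soft foam under it floats it on the pole at 0.11 to 0.21 rad. Inside the foam a hard shoe, set to a different depth each time, meets the pole only when the jaw is pressed lower, somewhere from 0.16 down to -0.04 rad.
- jaw_prongs (a point): Middle of the outer (upper) face of the jaw's two yellow prongs, 75 mm from the hinge. Between the prongs is the slot, 11 mm wide, open at the jaw's free end. Each prong is 14 mm wide and 22 mm long.
- bolt_pivot (a point): Point on the swing bolt's pivot axis, in the clamp's middle; the axis runs along the clamp's x. 44 mm above the table.
- bolt (a joint): Angle of the swing bolt (rad): 0 = upright against its stop, in the jaw's slot; 1.1 to 1.4 at the start = leaning outward, to the clamp's -y. Shank 8 mm thick; the pivot is stiff (0.17 N m) and keeps the bolt where it is left.
- knob (a point): Centre of the red ball, 18 mm in diameter, on the end of the swing bolt, 120 mm from the pivot axis. The ball can turn between the fingers.
- collar (a joint): How far the brass collar is slid down the bolt towards the pivot (m): 0 top, 0.036 bottom, 0.003 to 0.007 at the start. It takes about 9 N to slide, grips the shank by itself and stays where it is left. From meeting the prongs it needs 1 to 3 N more (foam) over 2 to 14 mm, differing each time and not to be seen; then the shoe bears and the push rises steeply, several N per mm.
- collar_top (a point): Middle of the collar's top face, on the bolt's axis (bolt upright: 144 mm above the table less the slide). The collar is a brass bar 76 mm long along the clamp's x, 18 mm wide, 10 mm thick, too wide for the slot; its ends stick out 38 mm each side of the shank, past the ball, and can be pressed from above.
- pole_mid (a point): Middle of the dark red lantern pole, 32 mm in diameter, 340 mm long, lying along the clamp's x in two wooden V cradles; its axis is 70 to 72 mm above the table.
- spare_collar: small spare brass bar, 40x18x10 mm, lying on the board; a bystander; origin at its underside
- end_cap: brass pole end cap, 34 mm across, 24 mm tall, on the board; a bystander; origin at its underside
- glue: white glue bottle, 44 mm across, 120 mm tall; a bystander; origin at its underside
- gift_box: open white box 200x260x60 mm; a bystander; origin at its underside
- tray: black open tray 170x200x50 mm; a bystander; origin at its underside
- stapler: blue stapler lying in the black tray; a bystander; origin at its underside
- driver: screwdriver lying on the table; a bystander; origin at its underside
- panel: flat wooden lattice panel, 150x110 mm; a bystander; origin at its underside

How it is judged (in metres and radians):
On the way, in this order (a step that is already met when the one before it is completed fails the run):
1. the jaw has been swung over and lies on the pole, with the bolt still out (value of joint jaw below 0.24 rad and value of joint bolt above 0.5 rad), for 0.2 s.
2. the swing bolt stands in the jaw's slot, with the collar still above the prongs (value of joint jaw below 0.24 rad and value of joint bolt below 0.12 rad and value of joint collar below 0.013 m), for 0.2 s.
At the end, for the whole second after the job is handed in: The jaw is over the pole (below 0.2 rad), the swing bolt stands in the slot (within 0.12 rad of upright), the collar bears on the prongs with more than 4.5 N and the jaw on the pole with more than 9 N after letting go, the pole is within 8 mm of where it lay, and the jaw is at rest (value of joint jaw below 0.2 rad and value of joint bolt below 0.12 rad and contact force between collar and jaw above 4.5 N and contact force between jaw and pole above 9 N and distance of pole_mid from where it was at the start of the episode below 0.008 m and velocity of joint jaw between -0.05 and 0.05 rad/s); the robot touches nothing.
It fails at once if the jaw or the collar is pushed with more than 23 N (contact force between any of the fingers, the arm and jaw above 23 N or contact force between any of the fingers, the arm and collar above 23 N).
It fails at once if the pole is pushed more than 15 mm from its place (distance of pole_mid from where it was at the start of the episode above 0.015 m).
It fails at once if a bystander is moved more than 25 mm (distance of any of spare_collar, end_cap, glue, gift_box, tray, stapler, driver, panel from where it was at the start of the episode above 0.025 m).
It also fails if it takes over 67 s, if anything falls off the work surface, if the arm or the gripper's body presses on something with over 40 N, if the wrist force passes 120 N, or if a joint passes its speed limit or range.

## Robot

A 6-joint arm with a two-finger parallel gripper is mounted at the origin on the work surface. World frame = base frame: x ahead of the robot, y to its left, z up, the work surface at z = 0. Lengths are in m, angles in degrees, forces in N, time in s.
With the tool pointing down it reaches from about 0.4 to 0.825 m from the base axis. Payload 7 kg.
Tool frame: the origin (TCP) lies midway between the tips of the shut fingers; the grasp point (between the pads) lies 19 mm behind it; z points along the fingers, y is the line along which they close (so a half turn about z gives the same grasp; the last joint's range is limited). The gripper opens to 88 mm and grips with 3 to 60 N. Pads are 19 mm wide; open, the fingers measure 130 mm over their backs; the gripper's body (78 mm by 193 mm) begins 47 mm behind the grasp point.
Start: joints at [80.735, 20.546, 0.682, 0, -70.136, -16.507], TCP at [0.293, 0.608, 0.227] pointing down, gripper open.
Joint ranges: [-176.03, 176.03], [-82.01, 121.73], [-58.28, 71.71], [-173.87, 95.51], [-174.79, -0.11], [-173.66, 173.66]. Speed limits (degrees/s): [136.94, 136.94, 172.46, 180, 180, 180].

## Interface

Orientations are given as [roll, pitch, yaw] about the fixed x, y, z axes, in that order (R = Rz(yaw) Ry(pitch) Rx(roll)).
In Python, from plant import r gives the robot as it stands. The module is installed in compiled form; this text tells all that it offers.
- The arm moves only by the tool play_rows, never from a script. Its argument "rows" is a list of rows, each an object with "slide": the shift along the tool's x, y, z as a fraction of full scale, a list of three; "delta_rot": the turn, a rotation vector about the tool's x, y, z as a fraction of full scale, a list of three; "fingers": the opening, from -1 (shut) to 1 (fully open). In form: [{"slide": [x, y, z], "delta_rot": [rx, ry, rz], "fingers": fingers}, ...]. A call has 1 to 8 rows; each row shifts and turns the commanded pose from where the row before left it, along the tool's axes as they then stand; what a row does not reach is not made up. Full scale, the value 1, is 0.15 m for a shift and 0.08 rad for a turn. A row lasts 1/8 s, in which the tool goes at most 62.5 mm and 10.7 degrees, less where a joint would pass 70% of its speed; a pose out of reach is approached as far as the arm can. A call with a number of a shift or a turn outside -1 to 1 is refused whole. A call with a gripper value outside its range is refused whole. The fingers move at their own pace and stop on an object; "squeeze" is the grip in N (left out, the last holds). Time passes only in rows, so rows that do not move let the fingers close. It gives the time, the measured TCP pose, the force, the opening and the grip force at its end, in the units of the state.
- r.get_state(): the state, without advancing time (a new reading comes with each control period).
- r.capture(name): name is "side" or "top"; returns a dict with "image" (480x640x3 uint8, blue, green, red), "fx", "fy", "cx", "cy" (pixels), "distortion" ([k1, k2, p1, p2, k3] as OpenCV has them; the pictures are not rectified), "R" (3x3) and "t" (3): a world point X has camera coordinates R X + t. Camera axes: x right, y down, z forward; pixel columns grow to the right and rows downward; lengths in m; the calibration is good to about 2 mm. A picture is of the moment at which its call begins. There is no depth.
- r.close_job(): hands the job in; it is judged then, once.
The state is a dict: "time_s": time; "joints": joint angles; "qd": joint speeds; "joint_torque": joint torques, N m; "tcp_pos": TCP position; "eef_rot": TCP orientation; "contact_force": force on the tool from outside, world axes, zero at the start; "moment": the same for the moment, N m; "gripper_width": finger opening in m; "gripper_force": force on a finger pad.
Only numpy, scipy, OpenCV 4.12 (cv2) and the standard library are available. Lean on these libraries where they do the work, as an engineer would, in place of code of your own. Each camera call takes 0.05 s, during which the arm holds its last target. There are 200 camera calls.

## Working session

There is one attempt and no reset: what is moved stays moved. The work goes in short steps, Python scripts to look and compute and a tool call to move; the robot and the scene stay as the last step left them, time stands still between calls to the robot, and variables do not carry over. Pictures are saved under pics/ and viewed, at most 10 in all, crops included, and the job is handed in when it is done.

Besides the shell and the picture viewer there is one more tool, called after "Call:" by a JSON object that holds its "fn" and its "kwargs", one argument or row to a line. play_rows: Moves the arm, as the interface text tells. Shift numbers are shares of 0.15 m and turn numbers shares of 0.08 rad, none past 1 either way. Its arguments: {"type":"object","properties":{"rows":{"type":"array"},"squeeze":{"type":"number"}},"required":["rows"]}

```bash
mkdir -p pics; cat > h.py <<'E'
import numpy as np, cv2
from plant import r
def cap(n):
    c=r.capture(n); c['K']=np.array([[c['fx'],0,c['cx']],[0,c['fy'],c['cy']],[0,0,1.]]); c['D']=np.array(c['distortion'],float)
    c['R']=np.array(c['R']);c['t']=np.array(c['t']); return c
def ray(c,p):
    u=cv2.undistortPoints(np.array([[p]],float),c['K'],c['D'])[0,0]
    return -c['R'].T@c['t'], c['R'].T@np.array([u[0],u[1],1.])
def onz(c,p,z):
    o,d=ray(c,p); return o+d*(z-o[2])/d[2]
def tri(c1,p1,c2,p2):
    o1,d1=ray(c1,p1);o2,d2=ray(c2,p2); d1/=np.linalg.norm(d1); d2/=np.linalg.norm(d2)
    s=np.linalg.lstsq(np.c_[d1,-d2],o2-o1,rcond=None)[0]; a=o1+s[0]*d1;b=o2+s[1]*d2
    return (a+b)/2, np.linalg.norm(a-b)
def proj(c,X): return cv2.projectPoints(np.array(X,float).reshape(-1,3),cv2.Rodrigues(c['R'])[0],c['t'],c['K'],c['D'])[0][:,0]
E
python3 - <<'E'
from h import *
for n in('side','top'):
    c=cap(n); cv2.imwrite(f'pics/{n}0.png',c['image']); print(n,(-c['R'].T@c['t']).round(3),c['fx'])
print(r.get_state())
E
```

```text
side [ 0.289 -0.956  0.758] 474.51206413097464
top [0.325 0.066 1.339] 482.82593276688704
{'time_s': 0.1, 'joints': array([ 8.07370961e+01,  2.05880470e+01,  6.39957324e-01, -1.86742442e-02,
       -7.01358192e+01, -1.65065533e+01]), 'qd': array([-0.013271  , -0.09837463,  0.04957903,  0.10525126,  0.13479566,
       -0.04693679]), 'joint_torque': array([-3.81111953e-03, -5.84161949e+01,  2.93748003e+01,  7.01539278e+00,
        1.01987863e-02, -5.49186177e-05]), 'tcp_pos': array([0.29329027, 0.6074724 , 0.22571244]), 'eef_rot': array([ 1.79914561e+02, -7.01048056e-03, -2.57758102e+01]), 'contact_force': array([-0.7769271 ,  0.25701569, -0.08732659]), 'moment': array([-0.00441696, -0.00266274,  0.02426567]), 'gripper_force': 0.0, 'gripper_width': 0.08763794725388556}
```

View pics/side0.png

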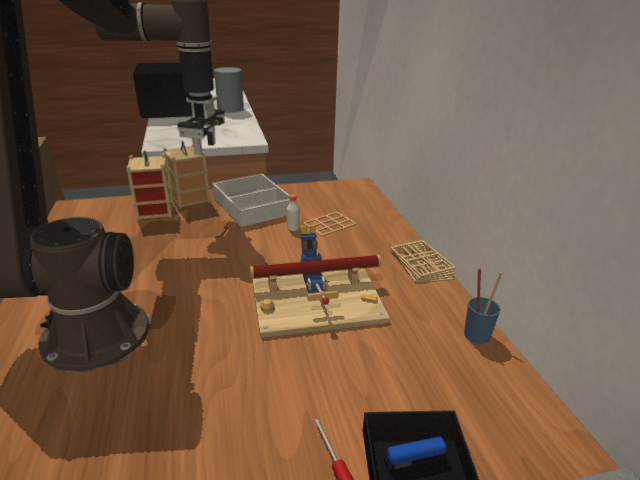

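View pics/top0.png

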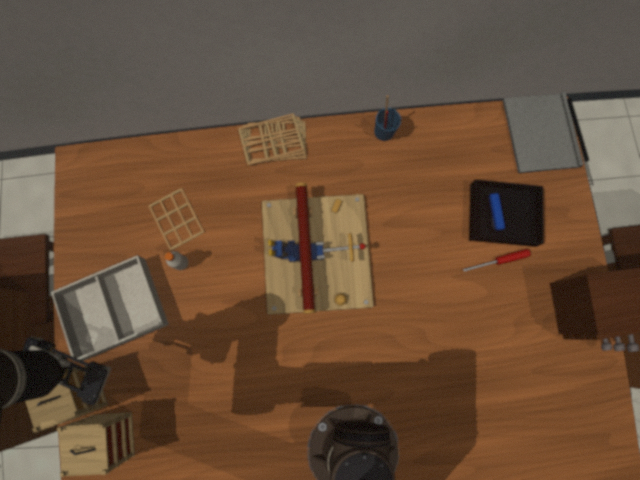

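The clamp is near the middle: in the top view the pole runs (302,185)-(308,310), the knob is at about (362,246), and the jaw stands open at about (270,247). In the side view the knob is at (325,300). Next I'll measure with masks on zoomed crops.

```bash
cat > m0.py <<'E'
from h import *
s,t=cap('side'),cap('top')
def blobs(c,lo,hi,box,lo2=None,hi2=None,mn=4):
    h=cv2.cvtColor(c['image'],cv2.COLOR_BGR2HSV); m=cv2.inRange(h,lo,hi)
    if lo2: m|=cv2.inRange(h,lo2,hi2)
    x0,y0,x1,y1=box; k=np.zeros_like(m);k[y0:y1,x0:x1]=m[y0:y1,x0:x1]
    n,l,st,ce=cv2.connectedComponentsWithStats(k)
    return [(st[i].tolist(),ce[i].round(1).tolist()) for i in range(1,n) if st[i][4]>=mn],l
for n,c,b in(('side',s,(240,215,400,340)),('top',t,(250,170,390,320))):
    print(n,'red',blobs(c,(0,150,60),(6,255,255),b,(172,150,60),(180,255,255))[0])
    print(n,'blue',blobs(c,(105,130,30),(125,255,255),b)[0])
    print(n,'yel',blobs(c,(18,170,90),(32,255,255),b)[0])
a=cv2.resize(s['image'][215:340,240:400],None,fx=5,fy=5,interpolation=cv2.INTER_CUBIC)[:600]
cv2.imwrite('pics/s1.png',a)
a=cv2.resize(t['image'][180:318,255:383],None,fx=4.3,fy=4.3,interpolation=cv2.INTER_CUBIC)
cv2.imwrite('pics/t1.png',a)
E
python3 m0.py
```

```text
side red [([254, 256, 124, 21, 1281], [314.3, 265.7]), ([322, 297, 7, 7, 37], [325.0, 300.2])]
side blue [([308, 234, 7, 3, 9], [310.4, 235.0]), ([302, 236, 5, 1, 5], [304.0, 236.0]), ([311, 280, 10, 4, 30], [315.6, 281.1])]
side yel [([310, 225, 5, 8, 36], [311.9, 228.5]), ([301, 226, 5, 8, 36], [303.0, 229.1])]
top red [([296, 187, 18, 122, 1087], [304.5, 247.9]), ([360, 244, 5, 5, 20], [361.8, 245.8])]
top blue [([274, 243, 7, 13, 56], [277.2, 248.6]), ([316, 247, 6, 7, 30], [318.8, 250.0])]
top yel [([268, 241, 3, 4, 12], [269.0, 242.5]), ([268, 251, 4, 4, 15], [269.6, 252.4])]
```

View pics/s1.png

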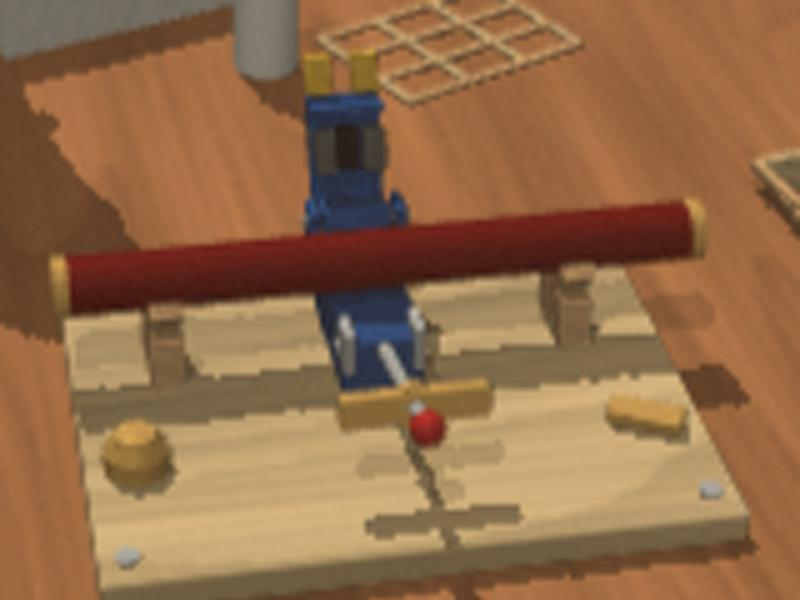

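View pics/t1.png

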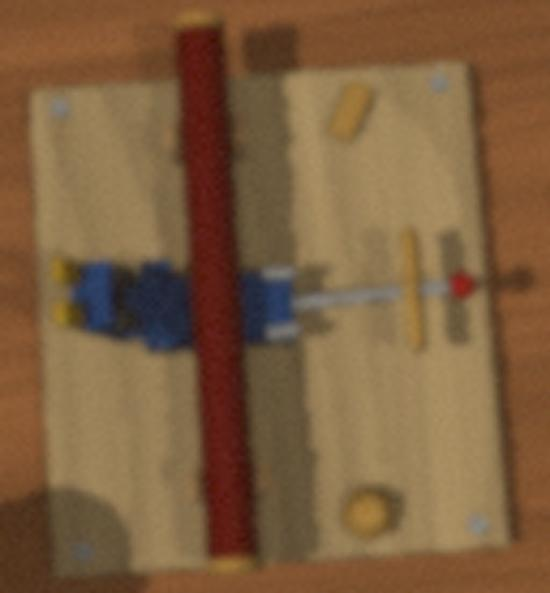

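```bash
python3 - <<'E'
from h import *
import m0
s,t=m0.s,m0.t
k,e=tri(s,(325,300.2),t,(361.8,245.8)); print('knob',k,e)
y,e=tri(s,(307.5,228.8),t,(269.3,247.4)); print('prongs mid',y,e)
# pole line from top mask
h=cv2.cvtColor(t['image'],cv2.COLOR_BGR2HSV); m=cv2.inRange(h,(0,150,60),(6,255,255))|cv2.inRange(h,(172,150,60),(180,255,255))
m[:187]=0;m[309:]=0;m[:,:290]=0;m[:,320:]=0
P=[]
for v in list(range(192,232,2))+list(range(262,305,2)):
    xs=np.where(m[v])[0]; P.append(onz(t,(xs.mean(),v),0.075)[:2])
P=np.array(P); f=np.polyfit(P[:,0],P[:,1],1); yaw=np.degrees(np.arctan(f[0])); print('pole',f,'yaw',yaw)
ends=[onz(t,p,0.071) for p in((302,184),(308.5,311.5))]; print(ends,np.mean(ends,0))
E
```

```text
side red [([253, 256, 125, 21, 1292], [314.3, 265.8]), ([322, 297, 7, 7, 35], [324.9, 300.1])]
side blue [([308, 234, 7, 2, 8], [310.9, 234.6]), ([302, 236, 5, 1, 5], [304.0, 236.0]), ([311, 280, 10, 4, 29], [315.5, 281.0])]
side yel [([301, 226, 5, 8, 38], [302.9, 229.3]), ([310, 226, 5, 7, 35], [312.0, 229.0])]
top red [([297, 187, 17, 122, 1085], [304.6, 247.9]), ([360, 244, 5, 5, 21], [361.9, 245.8])]
top blue [([274, 243, 6, 13, 51], [276.6, 249.0]), ([316, 247, 6, 7, 29], [318.4, 250.1])]
top yel [([266, 241, 4, 4, 15], [267.6, 242.6]), ([267, 251, 4, 4, 14], [268.4, 252.7])]
knob [ 0.53378105 -0.08101218  0.07329891] 0.0021277027551845442
prongs mid [0.54405168 0.15929947 0.1379105 ] 0.0017473154919978185
pole [-0.03862338  0.09176581] yaw -2.2118571070683446
[array([0.72333124, 0.05988809, 0.071     ]), array([0.37782478, 0.07798405, 0.071     ])] [0.55057801 0.06893607 0.071     ]
```

Clamp measured from the knob, prongs and pole: origin about (0.5405, 0.071), yaw about -2.5°, knob at (0.534, -0.081, 0.073). The bolt leans at about 1.32 rad and the jaw stands at about 1.75. First I turn the tool so the fingers close along clamp x, and shut them.

Call:
{"fn": "play_rows", "kwargs": {
  "rows": [
    {"slide": [0,0,0],"delta_rot": [0,0,1],"fingers": -1},
    {"slide": [0,0,0],"delta_rot": [0,0,1],"fingers": -1},
    {"slide": [0,0,0],"delta_rot": [0,0,1],"fingers": -1},
    {"slide": [0,0,0],"delta_rot": [0,0,1],"fingers": -1},
    {"slide": [0,0,0],"delta_rot": [0,0,1],"fingers": -1},
    {"slide": [0,0,0],"delta_rot": [0,0,1],"fingers": -1},
    {"slide": [0,0,0],"delta_rot": [0,0,1],"fingers": -1},
    {"slide": [0,0,0],"delta_rot": [0,0,1],"fingers": -1}
  ],
  "squeeze": 12
}}

```text
time_s: 1.3
tcp_pos: [0.2934, 0.6078, 0.2265]
eef_rot: [180.0, -0.0, -62.6]
contact_force: [0.6, -0.4, 1.0]
gripper_width: 0.0131
gripper_force: 0.0
```

Call:
{"fn": "play_rows", "kwargs": {
  "rows": [
    {"slide": [0,0,0],"delta_rot": [0,0,1],"fingers": -1},
    {"slide": [0,0,0],"delta_rot": [0,0,1],"fingers": -1},
    {"slide": [0,0,0],"delta_rot": [0,0,1],"fingers": -1},
    {"slide": [0,0,0],"delta_rot": [0,0,1],"fingers": -1},
    {"slide": [0,0,0],"delta_rot": [0,0,1],"fingers": -1},
    {"slide": [0,0,0],"delta_rot": [0,0,1],"fingers": -1},
    {"slide": [0,0,0],"delta_rot": [0,0,0.55],"fingers": -1},
    {"slide": [0,0,0],"delta_rot": [0,0,0],"fingers": -1}
  ]
}}

```text
time_s: 2.3
tcp_pos: [0.2934, 0.6078, 0.2265]
eef_rot: [180.0, -0.0, -92.4]
contact_force: [-0.3, -0.2, -1.1]
gripper_width: 0.0004
gripper_force: 0.0
```

```bash
cat >> h.py <<'E'
O=np.array([0.5405,0.071]); Y=np.radians(-2.5)
from scipy.spatial.transform import Rotation as Ro
def st():
    s=r.get_state(); return s,Ro.from_euler('xyz',s['eef_rot'],degrees=True)
def go(cx,cy,z):
    "tool-axis slide (in full scales) to clamp-frame x,y and height z"
    s,q=st(); c,sn=np.cos(Y),np.sin(Y)
    X=np.r_[O+np.array([c*cx-sn*cy,sn*cx+c*cy]),z]; d=X-s['tcp_pos']
    p=s['tcp_pos'][:2]-O
    print('now clamp',[c*p[0]+sn*p[1],-sn*p[0]+c*p[1],s['tcp_pos'][2]],'rot',s['eef_rot'],'F',s['contact_force'],'t',s['time_s'],'w',s['gripper_width'])
    print('target',X,'slide total',(q.inv().apply(d)/0.15).round(3))
E
python3 -c "
from h import *
go(0,.120,.226)"
```

```text
now clamp [np.float64(-0.27025221317115816), np.float64(0.5255039109945583), np.float64(0.22645892837577336)] rot [ 1.79994139e+02 -9.24951306e-03 -9.24442850e+01] F [-0.28471209 -0.19088017 -1.06722634] t 2.3 w 0.0004223051428042405
target [0.54573433 0.19088579 0.226     ] slide total [ 2.705 -1.799  0.003]
```

Call:
{"fn": "play_rows", "kwargs": {
  "rows": [
    {"slide": [0.27,-0.18,0],"delta_rot": [0,0,0],"fingers": -1},
    {"slide": [0.27,-0.18,0],"delta_rot": [0,0,0],"fingers": -1},
    {"slide": [0.27,-0.18,0],"delta_rot": [0,0,0],"fingers": -1},
    {"slide": [0.27,-0.18,0],"delta_rot": [0,0,0],"fingers": -1},
    {"slide": [0.27,-0.18,0],"delta_rot": [0,0,0],"fingers": -1},
    {"slide": [0.27,-0.18,0],"delta_rot": [0,0,0],"fingers": -1},
    {"slide": [0.27,-0.18,0],"delta_rot": [0,0,0],"fingers": -1},
    {"slide": [0.27,-0.18,0],"delta_rot": [0,0,0],"fingers": -1}
  ]
}}

```text
time_s: 3.3
tcp_pos: [0.496, 0.2735, 0.2268]
eef_rot: [-180.0, 0.0, -92.4]
contact_force: [1.1, 0.6, 0.0]
gripper_width: 0.0004
gripper_force: 0.0
```

Call:
{"fn": "play_rows", "kwargs": {
  "rows": [
    {"slide": [0.27,-0.18,0],"delta_rot": [0,0,0],"fingers": -1},
    {"slide": [0.27,-0.18,0],"delta_rot": [0,0,0],"fingers": -1},
    {"slide": [0,0,0.3],"delta_rot": [0,0,0],"fingers": -1},
    {"slide": [0,0,0.3],"delta_rot": [0,0,0],"fingers": -1},
    {"slide": [0,0,0.04],"delta_rot": [0,0,0],"fingers": -1},
    {"slide": [0,0,0],"delta_rot": [0,0,0],"fingers": -1}
  ]
}}

```text
time_s: 4.05
tcp_pos: [0.5464, 0.192, 0.1315]
eef_rot: [-180.0, -0.0, -92.4]
contact_force: [-0.1, 0.7, 0.2]
gripper_width: 0.0007
gripper_force: 0.0
```

```bash
python3 -c "
from h import *
go(0,.10,.13)
s=cap('side');cv2.imwrite('pics/s2.png',cv2.resize(s['image'][130:330,230:400],None,fx=3,fy=3))"
```

```text
now clamp [np.float64(0.0006424710877246274), np.float64(0.12111217243689205), np.float64(0.1315071297790031)] rot [-1.79958812e+02 -9.96901668e-03 -9.23975910e+01] F [-0.09504333  0.71250651  0.17183605] t 4.05 w 0.0007294369610279833
target [0.54486194 0.17090482 0.13      ] slide total [0.141 0.005 0.01 ]
```

View pics/s2.png

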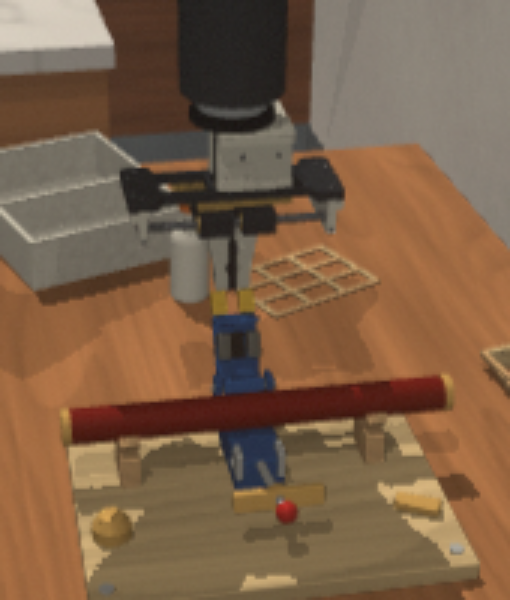

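The shut fingers are behind the jaw and lined up with it. Now I push slowly toward clamp -y, which is tool +x.

Call:
{"fn": "play_rows", "kwargs": {
  "rows": [
    {"slide": [0.06,0,0],"delta_rot": [0,0,0],"fingers": -1},
    {"slide": [0.04,0,0],"delta_rot": [0,0,0],"fingers": -1},
    {"slide": [0.02,0,0],"delta_rot": [0,0,0],"fingers": -1},
    {"slide": [0.02,0,0],"delta_rot": [0,0,0],"fingers": -1},
    {"slide": [0.02,0,0],"delta_rot": [0,0,0],"fingers": -1},
    {"slide": [0.02,0,0],"delta_rot": [0,0,0],"fingers": -1},
    {"slide": [0.02,0,0],"delta_rot": [0,0,0],"fingers": -1},
    {"slide": [0.02,0,0],"delta_rot": [0,0,0],"fingers": -1}
  ]
}}

```text
time_s: 5.1
tcp_pos: [0.5443, 0.1583, 0.1307]
eef_rot: [-180.0, -0.0, -92.5]
contact_force: [0.8, 3.2, 2.3]
gripper_width: 0.0008
gripper_force: 1.5
```

Call:
{"fn": "play_rows", "kwargs": {
  "rows": [
    {"slide": [0.02,0,0],"delta_rot": [0,0,0],"fingers": -1},
    {"slide": [0.02,0,0],"delta_rot": [0,0,0],"fingers": -1},
    {"slide": [0.02,0,0],"delta_rot": [0,0,0],"fingers": -1},
    {"slide": [0.02,0,0],"delta_rot": [0,0,0],"fingers": -1}
  ]
}}

```text
time_s: 5.6
tcp_pos: [0.5437, 0.1463, 0.1304]
eef_rot: [180.0, -0.0, -92.5]
contact_force: [0.5, 2.5, 1.6]
gripper_width: 0.0003
gripper_force: 1.0
```

Call:
{"fn": "play_rows", "kwargs": {
  "rows": [
    {"slide": [0.02,0,0],"delta_rot": [0,0,0],"fingers": -1},
    {"slide": [0.02,0,0],"delta_rot": [0,0,0],"fingers": -1},
    {"slide": [0.02,0,0],"delta_rot": [0,0,0],"fingers": -1},
    {"slide": [0.02,0,0],"delta_rot": [0,0,0],"fingers": -1},
    {"slide": [0.02,0,0],"delta_rot": [0,0,0],"fingers": -1},
    {"slide": [0.02,0,0],"delta_rot": [0,0,0],"fingers": -1}
  ]
}}

```text
time_s: 6.35
tcp_pos: [0.5433, 0.1285, 0.1307]
eef_rot: [-180.0, 0.0, -92.5]
contact_force: [0.5, 3.7, 3.4]
gripper_width: 0.0005
gripper_force: 2.2
```

Call:
{"fn": "play_rows", "kwargs": {
  "rows": [
    {"slide": [0.02,0,0],"delta_rot": [0,0,0],"fingers": -1},
    {"slide": [0.02,0,0],"delta_rot": [0,0,0],"fingers": -1},
    {"slide": [0.02,0,0],"delta_rot": [0,0,0],"fingers": -1},
    {"slide": [0.02,0,0],"delta_rot": [0,0,0],"fingers": -1},
    {"slide": [0,0,0],"delta_rot": [0,0,0],"fingers": -1},
    {"slide": [0,0,0],"delta_rot": [0,0,0],"fingers": -1},
    {"slide": [0,0,0],"delta_rot": [0,0,0],"fingers": -1},
    {"slide": [0,0,0],"delta_rot": [0,0,0],"fingers": -1}
  ]
}}

```text
time_s: 7.35
tcp_pos: [0.5421, 0.1164, 0.1301]
eef_rot: [179.9, -0.0, -92.5]
contact_force: [-0.8, -0.3, 1.1]
gripper_width: 0.0005
gripper_force: 0.2
```

```bash
python3 -c "
from h import *
go(0,.03,.16)
s=cap('side');cv2.imwrite('pics/s3.png',cv2.resize(s['image'][130:330,230:400],None,fx=3,fy=3))"
```

```text
now clamp [np.float64(-0.0003846986435067927), np.float64(0.045422059678113136), np.float64(0.1301216358049936)] rot [ 1.79934972e+02 -3.46948643e-02 -9.24724473e+01] F [-0.75509191 -0.25859207  1.10951188] t 7.35 w 0.0005149650613618279
target [0.54180858 0.10097145 0.16      ] slide total [ 0.103 -0.002 -0.199]
```

View pics/s3.png

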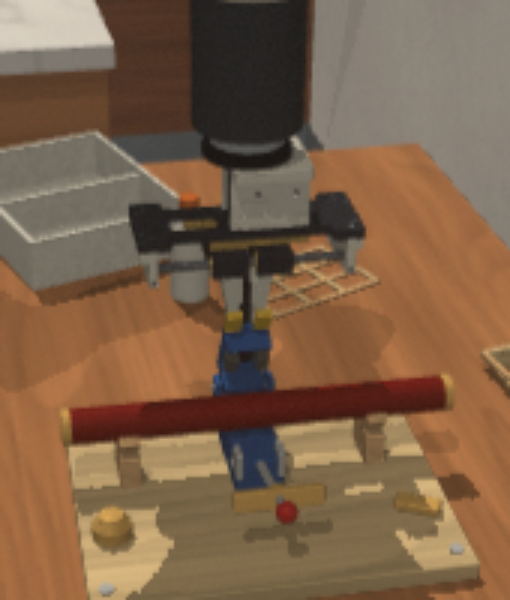

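The jaw leans over and the contact force has gone to about zero, so it may be falling by itself. I push a little further and wait.

Call:
{"fn": "play_rows", "kwargs": {
  "rows": [
    {"slide": [0.02,0,0],"delta_rot": [0,0,0],"fingers": -1},
    {"slide": [0.02,0,0],"delta_rot": [0,0,0],"fingers": -1},
    {"slide": [0.02,0,0],"delta_rot": [0,0,0],"fingers": -1},
    {"slide": [0,0,0],"delta_rot": [0,0,0],"fingers": -1},
    {"slide": [0,0,0],"delta_rot": [0,0,0],"fingers": -1},
    {"slide": [0,0,0],"delta_rot": [0,0,0],"fingers": -1},
    {"slide": [0,0,0],"delta_rot": [0,0,0],"fingers": -1},
    {"slide": [0,0,0],"delta_rot": [0,0,0],"fingers": -1}
  ]
}}

```text
time_s: 8.4
tcp_pos: [0.5422, 0.1077, 0.1305]
eef_rot: [180.0, -0.0, -92.5]
contact_force: [0.3, 0.2, -0.0]
gripper_width: 0.0004
gripper_force: 0.0
```

```bash
cat > m1.py <<'E'
from h import *
for n,b in(('side',(280,200,360,320)),('top',(255,225,375,270))):
    c=cap(n); h=cv2.cvtColor(c['image'],cv2.COLOR_BGR2HSV)
    for k,m in(('yel',cv2.inRange(h,(18,170,70),(32,255,255))),('blue',cv2.inRange(h,(105,130,30),(125,255,255))),('red',cv2.inRange(h,(0,150,60),(6,255,255))|cv2.inRange(h,(172,150,60),(180,255,255)))):
        z=np.zeros_like(m);z[b[1]:b[3],b[0]:b[2]]=m[b[1]:b[3],b[0]:b[2]]
        N,l,s,ce=cv2.connectedComponentsWithStats(z)
        print(n,k,[(s[i].tolist(),ce[i].round(1).tolist()) for i in range(1,N) if s[i][4]>5])
E
python3 m1.py
```

```text
side yel [([316, 237, 6, 5, 24], [318.4, 239.2]), ([306, 238, 6, 5, 22], [308.2, 239.8])]
side blue [([301, 255, 3, 4, 6], [302.0, 256.5])]
side red [([280, 257, 80, 18, 839], [319.2, 265.4]), ([322, 297, 7, 7, 38], [325.0, 300.2])]
top yel []
top blue [([313, 245, 7, 12, 26], [314.9, 250.2]), ([290, 257, 6, 3, 9], [292.7, 258.0])]
top red [([305, 239, 5, 9, 21], [307.3, 243.0]), ([360, 244, 5, 5, 17], [362.2, 245.8]), ([303, 251, 8, 19, 88], [306.7, 260.4])]
```

Falling slowly on its own. I retract upward and open the fingers while it settles.

Call:
{"fn": "play_rows", "kwargs": {
  "rows": [
    {"slide": [0,0,-0.2],"delta_rot": [0,0,0],"fingers": -1},
    {"slide": [0,0,-0.4],"delta_rot": [0,0,0],"fingers": 0},
    {"slide": [0.35,0,0],"delta_rot": [0,0,0],"fingers": 0},
    {"slide": [0.35,0,0],"delta_rot": [0,0,0],"fingers": 0},
    {"slide": [0.35,0,0],"delta_rot": [0,0,0],"fingers": 0},
    {"slide": [0.2,0,0],"delta_rot": [0,0,0],"fingers": 0},
    {"slide": [0,0,0],"delta_rot": [0,0,0],"fingers": 0},
    {"slide": [0,0,0],"delta_rot": [0,0,0],"fingers": 0}
  ]
}}

```text
time_s: 9.5
tcp_pos: [0.5342, -0.0795, 0.2205]
eef_rot: [-180.0, 0.0, -92.5]
contact_force: [-0.3, 0.5, 0.4]
gripper_width: 0.0437
gripper_force: 0.0
```

```bash
python3 m1.py; python3 -c "
from h import *
go(0,-.152,.060)
s=cap('side');cv2.imwrite('pics/s4.png',cv2.resize(s['image'][130:330,230:400],None,fx=3,fy=3))"
```

```text
side yel [([320, 237, 2, 4, 6], [320.3, 238.5]), ([306, 238, 4, 5, 17], [307.3, 239.7])]
side blue []
side red [([280, 257, 80, 18, 835], [319.0, 265.4]), ([322, 297, 7, 7, 36], [325.0, 300.1])]
top yel []
top blue []
top red []
now clamp [np.float64(0.00033266233541292666), np.float64(-0.15005974225380395), np.float64(0.22057437029830157)] rot [-1.79996518e+02  4.32094601e-03 -9.24153073e+01] F [0.07305789 0.92379274 0.47499601] t 9.6 w 0.04402658982680664
target [ 0.53386985 -0.08085533  0.06      ] slide total [0.013 0.002 1.07 ]
```

View pics/s4.png

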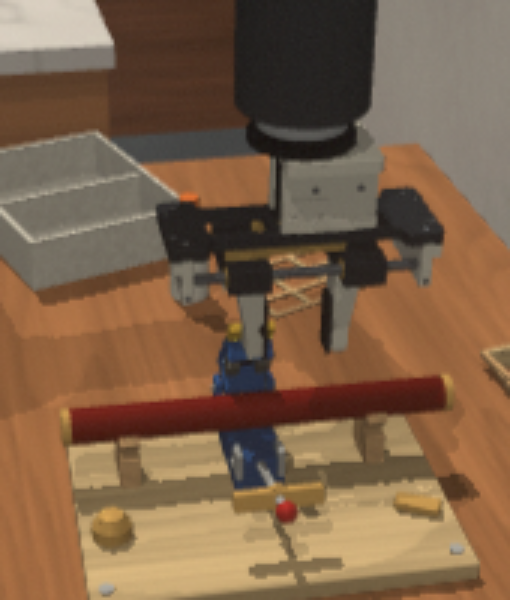

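```bash
cat >> h.py <<'E'
def cw(x,y,z):
    c,s=np.cos(Y),np.sin(Y); return np.array([O[0]+c*x-s*y,O[1]+s*x+c*y,z])
def prong(f,a=.075,n=.026): return cw(0,.036-a*np.cos(f)+n*np.sin(f),.076+a*np.sin(f)+n*np.cos(f))
E
python3 - <<'E'
from h import *
s,t=cap('side'),cap('top')
for f in (1.75,1.5,1.25,1.1,1.0,.8,.6,.4,.2): print(f,proj(s,[prong(f)])[0].round(1),proj(t,[prong(f)])[0].round(1))
print(r.get_state()['time_s'])
E
python3 m1.py | grep yel
```

```text
1.75 [308.8 228.7] [274.3 246.8]
1.5 [310.1 229.5] [281.4 245.8]
1.25 [311.4 232.1] [289.2 245.2]
1.1 [312.2 234.5] [294.  244.9]
1.0 [312.8 236.4] [297.1 244.8]
0.8 [313.8 241. ] [303.2 244.8]
0.6 [314.8 246.4] [308.6 245.1]
0.4 [315.6 252.3] [313.3 245.5]
0.2 [316.2 258.4] [316.9 246.2]
9.75
side yel [([319, 237, 3, 4, 7], [320.1, 238.4]), ([306, 238, 4, 5, 17], [307.4, 239.8])]
top yel []
```

The jaw has stopped at about 0.87 rad. I'll press it down from above with shut fingers.

```bash
python3 -c "
from h import *
go(0,.020,.220)"
```

```text
now clamp [np.float64(0.00027920459139891846), np.float64(-0.15021143225302705), np.float64(0.22056878710746286)] rot [ 1.79999008e+02 -8.63140480e-04 -9.24103835e+01] F [-0.07283117  0.41826283 -0.33058845] t 9.85 w 0.0440116910736561
target [0.54137239 0.09098096 0.22      ] slide total [-1.135  0.     0.004]
```

Call:
{"fn": "play_rows", "kwargs": {
  "rows": [
    {"slide": [-0.3,0,0],"delta_rot": [0,0,0],"fingers": -1},
    {"slide": [-0.3,0,0],"delta_rot": [0,0,0],"fingers": -1},
    {"slide": [-0.3,0,0],"delta_rot": [0,0,0],"fingers": -1},
    {"slide": [-0.235,0,0.0],"delta_rot": [0,0,0],"fingers": -1},
    {"slide": [0,0,0.2],"delta_rot": [0,0,0],"fingers": -1},
    {"slide": [0,0,0.15],"delta_rot": [0,0,0],"fingers": -1},
    {"slide": [0,0,0.03],"delta_rot": [0,0,0],"fingers": -1},
    {"slide": [0,0,0],"delta_rot": [0,0,0],"fingers": -1}
  ]
}}

```text
time_s: 10.85
tcp_pos: [0.5417, 0.0905, 0.164]
eef_rot: [-180.0, -0.0, -92.4]
contact_force: [-0.1, 0.0, -0.4]
gripper_width: 0.0005
gripper_force: 0.0
```

Call:
{"fn": "play_rows", "kwargs": {
  "rows": [
    {"slide": [0,0,0.02],"delta_rot": [0,0,0],"fingers": -1},
    {"slide": [0,0,0.02],"delta_rot": [0,0,0],"fingers": -1},
    {"slide": [0,0,0.02],"delta_rot": [0,0,0],"fingers": -1},
    {"slide": [0.01,0,0.02],"delta_rot": [0,0,0],"fingers": -1}
  ]
}}

```text
time_s: 11.35
tcp_pos: [0.5414, 0.0889, 0.1515]
eef_rot: [-180.0, 0.0, -92.5]
contact_force: [0.4, 0.8, -0.0]
gripper_width: 0.0004
gripper_force: 0.0
```

```bash
python3 m1.py;python3 -c "
from h import *
go(0,.0,.118)"
```

```text
side yel [([306, 238, 6, 5, 24], [308.0, 239.7]), ([316, 238, 6, 4, 21], [318.2, 239.3])]
side blue [([301, 255, 3, 4, 6], [302.0, 256.5]), ([311, 280, 4, 3, 7], [312.3, 280.9])]
side red [([280, 257, 80, 18, 859], [319.1, 265.4]), ([322, 297, 7, 7, 39], [325.1, 300.3])]
top yel []
top blue [([314, 247, 8, 8, 32], [317.6, 251.2]), ([293, 257, 3, 3, 7], [293.9, 258.3])]
top red [([360, 244, 5, 5, 19], [362.0, 245.8]), ([300, 255, 6, 10, 39], [302.5, 259.5])]
now clamp [np.float64(-2.5397455829080998e-05), np.float64(0.017745756908389133), np.float64(0.15121812855668224)] rot [ 1.79975343e+02 -1.34195880e-02 -9.24708324e+01] F [-0.10116666  1.42951351  0.43762083] t 11.45 w 0.0007557025592081234
target [0.5405 0.071  0.118 ] slide total [ 0.118 -0.     0.221]
```

Call:
{"fn": "play_rows", "kwargs": {
  "rows": [
    {"slide": [0.01,0,0.02],"delta_rot": [0,0,0],"fingers": -1},
    {"slide": [0.01,0,0.02],"delta_rot": [0,0,0],"fingers": -1},
    {"slide": [0.01,0,0.02],"delta_rot": [0,0,0],"fingers": -1},
    {"slide": [0.01,0,0.02],"delta_rot": [0,0,0],"fingers": -1},
    {"slide": [0.01,0,0.02],"delta_rot": [0,0,0],"fingers": -1}
  ]
}}

```text
time_s: 12.08
tcp_pos: [0.5409, 0.0798, 0.1376]
eef_rot: [180.0, -0.2, -92.4]
contact_force: [-5.0, -9.2, 20.0]
gripper_width: 0.0
gripper_force: 9.4
```

```bash
python3 m1.py|grep yel;python3 -c "
from h import *
go(0,.0,.118)"
```

```text
side yel [([317, 243, 6, 4, 14], [319.5, 244.5]), ([307, 244, 6, 3, 15], [309.5, 245.1])]
top yel []
now clamp [np.float64(-3.468441212058006e-05), np.float64(0.008509391830233965), np.float64(0.13758429447718984)] rot [ 1.79978656e+02 -1.69961531e-01 -9.24389951e+01] F [-2.93804697 -8.3659174  12.28268179] t 12.175 w 0.00035635438333527023
target [0.5405 0.071  0.118 ] slide total [ 0.056 -0.     0.131]
```

Force peaked at 20 N and is relaxing, so the jaw is heavily damped. I wait, then push more along its arc and more slowly.

Call:
{"fn": "play_rows", "kwargs": {
  "rows": [
    {"slide": [0,0,0],"delta_rot": [0,0,0],"fingers": -1},
    {"slide": [0,0,0],"delta_rot": [0,0,0],"fingers": -1},
    {"slide": [0,0,0],"delta_rot": [0,0,0],"fingers": -1}
  ]
}}

```text
time_s: 12.55
tcp_pos: [0.5408, 0.0796, 0.1376]
eef_rot: [180.0, -0.2, -92.4]
contact_force: [-3.2, -7.7, 11.2]
gripper_width: 0.0005
gripper_force: 6.2
```

Call:
{"fn": "play_rows", "kwargs": {
  "rows": [
    {"slide": [0.01,0,0.006],"delta_rot": [0,0,0],"fingers": -1},
    {"slide": [0.01,0,0.006],"delta_rot": [0,0,0],"fingers": -1}
  ]
}}

```text
time_s: 12.8
tcp_pos: [0.5407, 0.0767, 0.1359]
eef_rot: [180.0, -0.1, -92.4]
contact_force: [-3.2, -7.9, 12.2]
gripper_width: 0.0006
gripper_force: 6.7
```

```bash
python3 m1.py|grep yel;python3 -c "
from h import *
go(0,.0,.118)"
```

```text
side yel [([317, 245, 6, 3, 16], [319.5, 246.0]), ([307, 246, 6, 3, 15], [309.4, 246.9])]
top yel []
now clamp [np.float64(-1.9385202132293127e-05), np.float64(0.0054858817472185715), np.float64(0.13583858606561194)] rot [ 1.79985621e+02 -1.57617985e-01 -9.24511736e+01] F [-3.09021423 -7.52043072 11.59675357] t 12.9 w 2.2123426500695307e-05
target [0.5405 0.071  0.118 ] slide total [ 0.036 -0.     0.119]
```

The force points through the hinge: the fingers stick to the jaw face and wedge. I unload first, then follow the tangent.

Call:
{"fn": "play_rows", "kwargs": {
  "rows": [
    {"slide": [0.006,0,-0.01],"delta_rot": [0,0,0],"fingers": -1},
    {"slide": [0.006,0,-0.008],"delta_rot": [0,0,0],"fingers": -1},
    {"slide": [0,0,0],"delta_rot": [0,0,0],"fingers": -1}
  ]
}}

```text
time_s: 13.28
tcp_pos: [0.5409, 0.0768, 0.1373]
eef_rot: [180.0, 0.0, -92.5]
contact_force: [0.7, -0.3, -0.4]
gripper_width: 0.0005
gripper_force: 0.0
```

```bash
python3 m1.py|grep yel;python3 -c "
from h import *
go(0,.0,.118)"
```

```text
side yel [([317, 245, 6, 3, 15], [319.8, 246.2]), ([307, 246, 6, 3, 16], [309.5, 247.0])]
top yel []
now clamp [np.float64(0.00014294157268026437), np.float64(0.005856424168816644), np.float64(0.13722246490883921)] rot [ 1.79992397e+02  4.75147026e-03 -9.24570358e+01] F [ 0.32951836 -0.54341935 -0.29802492] t 13.375 w 0.0005629250153954912
target [0.5405 0.071  0.118 ] slide total [0.039 0.001 0.128]
```

Call:
{"fn": "play_rows", "kwargs": {
  "rows": [
    {"slide": [0.013,0,0.008],"delta_rot": [0,0,0],"fingers": -1},
    {"slide": [0.013,0,0.008],"delta_rot": [0,0,0],"fingers": -1},
    {"slide": [0.013,0,0.008],"delta_rot": [0,0,0],"fingers": -1}
  ]
}}

```text
time_s: 13.75
tcp_pos: [0.5406, 0.0707, 0.1337]
eef_rot: [180.0, 0.0, -92.5]
contact_force: [0.1, 0.6, -0.5]
gripper_width: 0.0005
gripper_force: 0.1
```

Call:
{"fn": "play_rows", "kwargs": {
  "rows": [
    {"slide": [0.013,0,0.009],"delta_rot": [0,0,0],"fingers": -1},
    {"slide": [0.013,0,0.01],"delta_rot": [0,0,0],"fingers": -1}
  ]
}}

```text
time_s: 14.0
tcp_pos: [0.5404, 0.0667, 0.1309]
eef_rot: [180.0, 0.0, -92.5]
contact_force: [0.7, 0.6, 0.2]
gripper_width: 0.0003
gripper_force: 0.1
```

```bash
python3 m1.py|grep yel;python3 -c "
from h import *
go(0,-.01,.118)"
```

```text
side yel [([308, 251, 5, 2, 10], [310.0, 251.5]), ([317, 250, 7, 3, 15], [320.1, 250.6])]
top yel []
now clamp [np.float64(-1.817839722397408e-05), np.float64(-0.00439076691093477), np.float64(0.13080559441616466)] rot [ 1.79978605e+02 -1.26668760e-02 -9.24775662e+01] F [ 0.63406109 -0.76680234 -0.30279347] t 14.1 w 0.00039962579027260503
target [0.54006381 0.06100952 0.118     ] slide total [ 0.037 -0.     0.085]
```

Call:
{"fn": "play_rows", "kwargs": {
  "rows": [
    {"slide": [0.012,0,0.011],"delta_rot": [0,0,0],"fingers": -1},
    {"slide": [0.012,0,0.012],"delta_rot": [0,0,0],"fingers": -1},
    {"slide": [0.012,0,0.013],"delta_rot": [0,0,0],"fingers": -1},
    {"slide": [0.011,0,0.013],"delta_rot": [0,0,0],"fingers": -1}
  ]
}}

```text
time_s: 14.6
tcp_pos: [0.5402, 0.0597, 0.1235]
eef_rot: [180.0, -0.0, -92.5]
contact_force: [-0.3, 0.0, 0.9]
gripper_width: 0.0006
gripper_force: 0.1
```

```bash
python3 m1.py|grep yel;python3 -c "
from h import *
go(0,-.015,.116)"
```

```text
side yel [([308, 255, 6, 3, 16], [310.5, 256.0]), ([318, 254, 6, 3, 16], [320.5, 255.0])]
top yel []
now clamp [np.float64(-8.860402931287162e-05), np.float64(-0.011399536952769226), np.float64(0.12334274030820222)] rot [ 1.79967339e+02 -1.43467331e-02 -9.24760078e+01] F [ 0.13597788  0.18387818 -0.79902192] t 14.7 w 0.0005213733666250903
target [0.53984571 0.05601428 0.116     ] slide total [ 0.024 -0.001  0.049]
```

Call:
{"fn": "play_rows", "kwargs": {
  "rows": [
    {"slide": [0.009,0,0.012],"delta_rot": [0,0,0],"fingers": -1},
    {"slide": [0.008,0,0.012],"delta_rot": [0,0,0],"fingers": -1},
    {"slide": [0.006,0,0.01],"delta_rot": [0,0,0],"fingers": -1}
  ]
}}

```text
time_s: 15.08
tcp_pos: [0.5401, 0.0562, 0.1186]
eef_rot: [-180.0, -0.0, -92.5]
contact_force: [-0.2, -1.4, 3.8]
gripper_width: 0.0007
gripper_force: 1.3
```

```bash
python3 m1.py|grep -v red;python3 -c "
from h import *
s,t=cap('side'),cap('top')
for f in (.3,.25,.2,.15,.1): print(f,proj(s,[prong(f),prong(f,.075,.03)]).round(1))
go(0,-.020,.114)"
```

```text
side yel [([308, 257, 6, 4, 21], [310.6, 258.5]), ([318, 256, 6, 5, 20], [321.0, 257.8])]
side blue [([304, 248, 5, 7, 21], [306.3, 250.5])]
top yel []
top blue [([288, 250, 9, 10, 54], [291.7, 254.2])]
0.3 [[315.9 255.3]
 [315.8 253.8]]
0.25 [[316.1 256.9]
 [316.  255.4]]
0.2 [[316.2 258.4]
 [316.2 257. ]]
0.15 [[316.3 260. ]
 [316.3 258.6]]
0.1 [[316.4 261.5]
 [316.4 260.1]]
now clamp [np.float64(0.0001486319301872345), np.float64(-0.014662798511287276), np.float64(0.11855283756647589)] rot [ 1.79998856e+02 -2.24723136e-03 -9.24701755e+01] F [-0.17465136 -0.98310186  0.76179652] t 15.275 w 0.0004547344317600776
target [0.53962761 0.05101904 0.114     ] slide total [0.036 0.001 0.03 ]
```

Call:
{"fn": "play_rows", "kwargs": {
  "rows": [
    {"slide": [0.004,0,0.006],"delta_rot": [0,0,0],"fingers": -1},
    {"slide": [0.003,0,0.005],"delta_rot": [0,0,0],"fingers": -1}
  ]
}}

```text
time_s: 15.52
tcp_pos: [0.54, 0.0553, 0.117]
eef_rot: [-180.0, -0.0, -92.5]
contact_force: [-0.2, -1.5, 2.8]
gripper_width: 0.0006
gripper_force: 1.4
```

Call:
{"fn": "play_rows", "kwargs": {
  "rows": [
    {"slide": [0.003,0,0.005],"delta_rot": [0,0,0],"fingers": -1},
    {"slide": [0,0,0],"delta_rot": [0,0,0],"fingers": -1}
  ]
}}

```text
time_s: 15.78
tcp_pos: [0.54, 0.0548, 0.1162]
eef_rot: [-180.0, -0.0, -92.5]
contact_force: [-0.4, -2.5, 2.8]
gripper_width: 0.0006
gripper_force: 1.2
```

```bash
python3 m1.py|grep -v red
```

```text
side yel [([318, 257, 6, 5, 20], [320.8, 259.0]), ([308, 258, 6, 4, 18], [310.9, 259.7])]
side blue [([304, 248, 5, 7, 20], [306.1, 251.0])]
top yel []
top blue [([289, 250, 7, 10, 50], [292.0, 255.0])]
```

The jaw is at about 0.16 rad and the foam is giving light resistance. I retract up and go to hover over the knob.

Call:
{"fn": "play_rows", "kwargs": {
  "rows": [
    {"slide": [0,0,-0.02],"delta_rot": [0,0,0],"fingers": -1},
    {"slide": [0,0,-0.3],"delta_rot": [0,0,0],"fingers": -1},
    {"slide": [0,0,-0.38],"delta_rot": [0,0,0],"fingers": 0},
    {"slide": [0.35,0,0],"delta_rot": [0,0,0],"fingers": 0},
    {"slide": [0.35,0,0],"delta_rot": [0,0,0],"fingers": 0},
    {"slide": [0.2,0,0],"delta_rot": [0,0,0],"fingers": 0},
    {"slide": [0,0,0],"delta_rot": [0,0,0],"fingers": 0}
  ]
}}

```text
time_s: 16.75
tcp_pos: [0.5337, -0.0814, 0.221]
eef_rot: [180.0, 0.0, -92.6]
contact_force: [-0.9, 0.2, 0.3]
gripper_width: 0.0423
gripper_force: 0.0
```

```bash
python3 m1.py;python3 -c "
from h import *
go(0,-.152,.060)"
```

```text
side yel [([318, 257, 6, 4, 22], [320.7, 258.4]), ([308, 258, 6, 4, 21], [310.7, 259.3])]
side blue [([304, 248, 17, 9, 68], [311.1, 252.6])]
side red [([280, 257, 80, 18, 748], [319.2, 265.6]), ([322, 297, 7, 7, 36], [325.0, 300.1])]
top yel [([319, 249, 3, 4, 12], [320.0, 250.5])]
top blue []
top red []
now clamp [np.float64(0.00015082754337605603), np.float64(-0.15100055035433227), np.float64(0.22105454603212238)] rot [ 1.79993850e+02  2.27619472e-02 -9.25150639e+01] F [-0.63717717  0.29208971 -0.4948966 ] t 16.85 w 0.043100475005150664
target [ 0.53386985 -0.08085533  0.06      ] slide total [7.000e-03 1.000e-03 1.074e+00]
```

Call:
{"fn": "play_rows", "kwargs": {
  "rows": [
    {"slide": [0,0,0.35],"delta_rot": [0,0,0],"fingers": 0},
    {"slide": [0,0,0.35],"delta_rot": [0,0,0],"fingers": 0},
    {"slide": [0,0,0.25],"delta_rot": [0,0,0],"fingers": 0},
    {"slide": [0.006,0,0.12],"delta_rot": [0,0,0],"fingers": 0},
    {"slide": [0,0,0],"delta_rot": [0,0,0],"fingers": -1},
    {"slide": [0,0,0],"delta_rot": [0,0,0],"fingers": -1},
    {"slide": [0,0,0],"delta_rot": [0,0,0],"fingers": -1},
    {"slide": [0,0,0],"delta_rot": [0,0,0],"fingers": -1}
  ],
  "squeeze": 10
}}

```text
time_s: 17.85
tcp_pos: [0.5323, -0.0806, 0.0608]
eef_rot: [179.9, 0.0, -92.5]
contact_force: [-4.9, 2.9, 0.8]
gripper_width: 0.0167
gripper_force: 10.0
```

Call:
{"fn": "play_rows", "kwargs": {
  "rows": [
    {"slide": [0,0,0],"delta_rot": [0,0,0],"fingers": -1},
    {"slide": [0,0,0],"delta_rot": [0,0,0],"fingers": -1}
  ]
}}

```text
time_s: 18.1
tcp_pos: [0.5323, -0.0806, 0.0607]
eef_rot: [179.9, 0.0, -92.5]
contact_force: [-5.5, 2.9, -0.7]
gripper_width: 0.0169
gripper_force: 10.0
```

```bash
cat > arc.py <<'E'
from h import *
# arc waypoints for the knob from current grasp; off = grasp offset (tcp relative to knob centre)
s,q=st(); b0=1.324
go(0,-.152,.060)
k=lambda b: cw(0,-.036-.12*np.sin(b),.044+.12*np.cos(b))
bs=np.linspace(b0,0,13)
for a,b in zip(bs[:-1],bs[1:]): print(round(b,2),(q.inv().apply(k(b)-k(a))/.15).round(3))
E
python3 arc.py
```

```text
now clamp [np.float64(-0.0015464179023862061), np.float64(-0.15179779739211421), np.float64(0.06074518251796866)] rot [ 1.79865211e+02  3.05504183e-02 -9.25118643e+01] F [-5.52765887  2.93383475 -0.70965688] t 18.1 w 0.01693406618710573
target [ 0.53386985 -0.08085533  0.06      ] slide total [ 0.001 -0.01   0.005]
1.21 [-0.026  0.    -0.084]
1.1 [-0.035  0.    -0.081]
0.99 [-0.044  0.    -0.076]
0.88 [-0.052  0.    -0.071]
0.77 [-0.06   0.    -0.065]
0.66 [-0.067  0.    -0.058]
0.55 [-0.072  0.    -0.05 ]
0.44 [-0.078  0.    -0.042]
0.33 [-0.082  0.    -0.033]
0.22 [-0.085  0.    -0.024]
0.11 [-0.087  0.    -0.014]
0.0 [-0.088  0.    -0.005]
```

The ball is gripped (16.9 mm). The side force shows the tool is about 1.5 mm off in x, so I correct that and swing along the arc.

Call:
{"fn": "play_rows", "kwargs": {
  "rows": [
    {"slide": [0,0.01,0],"delta_rot": [0,0,0],"fingers": -1},
    {"slide": [-0.026,0,-0.084],"delta_rot": [0,0,0],"fingers": -1},
    {"slide": [-0.035,0,-0.081],"delta_rot": [0,0,0],"fingers": -1},
    {"slide": [-0.044,0,-0.076],"delta_rot": [0,0,0],"fingers": -1},
    {"slide": [-0.052,0,-0.071],"delta_rot": [0,0,0],"fingers": -1},
    {"slide": [0,0,0],"delta_rot": [0,0,0],"fingers": -1}
  ]
}}

```text
time_s: 18.85
tcp_pos: [0.5333, -0.0567, 0.1088]
eef_rot: [-180.0, -0.0, -92.4]
contact_force: [-5.5, -1.2, 1.4]
gripper_width: 0.017
gripper_force: 10.0
```

```bash
sed -i 's/O=np.array(\[0.5405/O=np.array([0.539/' h.py; python3 -c "
from h import *
go(0,-.036-.12*np.sin(.882),.044+.12*np.cos(.882)-.0125)"; python3 m1.py | grep -E 'yel|red'
```

```text
now clamp [np.float64(-0.00011626497087669548), np.float64(-0.12780414865949635), np.float64(0.1087719264837799)] rot [-1.79993303e+02 -3.21171098e-03 -9.24234486e+01] F [-5.4753098  -1.21797823  1.42737059] t 18.85 w 0.016995375280099846
target [ 0.53338874 -0.05751896  0.10777301] slide total [ 0.006 -0.001  0.007]
side yel []
side red [([337, 259, 23, 11, 135], [350.0, 264.1]), ([280, 263, 32, 12, 243], [294.3, 268.9]), ([322, 262, 6, 9, 40], [324.4, 266.1]), ([321, 276, 7, 6, 36], [323.9, 278.6])]
top yel []
top red [([306, 261, 6, 9, 37], [308.6, 265.1])]
```

Call:
{"fn": "play_rows", "kwargs": {
  "rows": [
    {"slide": [-0.06,0,-0.065],"delta_rot": [0,0,0],"fingers": -1},
    {"slide": [-0.067,0,-0.058],"delta_rot": [0,0,0],"fingers": -1},
    {"slide": [-0.072,0,-0.05],"delta_rot": [0,0,0],"fingers": -1},
    {"slide": [-0.078,0,-0.042],"delta_rot": [0,0,0],"fingers": -1},
    {"slide": [-0.082,0,-0.033],"delta_rot": [0,0,0],"fingers": -1},
    {"slide": [0,0,0],"delta_rot": [0,0,0],"fingers": -1}
  ]
}}

```text
time_s: 19.7
tcp_pos: [0.5355, -0.0024, 0.1459]
eef_rot: [180.0, 0.0, -92.4]
contact_force: [-7.2, -0.6, 5.0]
gripper_width: 0.0167
gripper_force: 10.0
```

```bash
python3 -c "
from h import *
go(0,-.036,.1515)"; python3 m1.py | grep -E 'yel|red'
```

```text
now clamp [np.float64(-0.00026237113247602403), np.float64(-0.07353006475551936), np.float64(0.1459096955684357)] rot [ 1.79994850e+02  2.37388323e-03 -9.24052204e+01] F [-7.2238264  -0.56141551  4.9803439 ] t 19.7 w 0.016742084844183096
target [0.5374297  0.03503426 0.1515    ] slide total [-0.25  -0.002 -0.037]
side yel []
side red [([317, 251, 7, 7, 36], [319.8, 253.7]), ([320, 257, 40, 15, 327], [342.5, 263.6]), ([280, 262, 36, 13, 315], [294.9, 268.3])]
top yel [([315, 249, 5, 5, 22], [316.9, 251.1])]
top red [([300, 257, 11, 13, 116], [305.3, 262.9])]
```

Call:
{"fn": "play_rows", "kwargs": {
  "rows": [
    {"slide": [-0.08,0,-0.022],"delta_rot": [0,0,0],"fingers": -1},
    {"slide": [-0.08,0,-0.012],"delta_rot": [0,0,0],"fingers": -1},
    {"slide": [-0.05,0,-0.004],"delta_rot": [0,0,0],"fingers": -1},
    {"slide": [-0.03,0,0],"delta_rot": [0,0,0],"fingers": -1},
    {"slide": [0,0,0],"delta_rot": [0,0,0],"fingers": -1}
  ]
}}

```text
time_s: 20.42
tcp_pos: [0.537, 0.0333, 0.1519]
eef_rot: [-180.0, 0.0, -92.4]
contact_force: [-8.7, 1.4, 9.3]
gripper_width: 0.0166
gripper_force: 10.0
```

Call:
{"fn": "play_rows", "kwargs": {
  "rows": [
    {"slide": [-0.02,0,0],"delta_rot": [0,0,0],"fingers": -1},
    {"slide": [0,0,0],"delta_rot": [0,0,0],"fingers": -1}
  ]
}}

```text
time_s: 20.68
tcp_pos: [0.5371, 0.036, 0.152]
eef_rot: [-180.0, -0.0, -92.4]
contact_force: [-8.5, -0.5, 9.5]
gripper_width: 0.017
gripper_force: 10.0
```

```bash
python3 -c "
from h import *
go(0,-.036,.1515)
s=cap('side');cv2.imwrite('pics/s5.png',cv2.resize(s['image'][180:310,240:400],None,fx=4,fy=4,interpolation=cv2.INTER_CUBIC))"; python3 m1.py | grep -E 'yel|red'
```

```text
now clamp [np.float64(-0.00036610885764340787), np.float64(-0.03501708989790519), np.float64(0.1519759860799244)] rot [-1.79998990e+02 -2.78252980e-03 -9.24278593e+01] F [-8.46963393 -0.52530218  9.50183102] t 20.675 w 0.0170416000239447
target [0.5374297  0.03503426 0.1515    ] slide total [ 0.007 -0.002  0.003]
side yel [([319, 257, 5, 4, 16], [321.2, 258.8]), ([308, 258, 7, 4, 20], [311.2, 259.5])]
side red [([314, 241, 7, 6, 33], [316.7, 243.5]), ([318, 257, 42, 15, 406], [339.5, 263.7]), ([280, 262, 34, 13, 330], [295.1, 267.9])]
top yel []
top red [([300, 257, 6, 13, 55], [302.9, 261.9])]
```

View pics/s5.png

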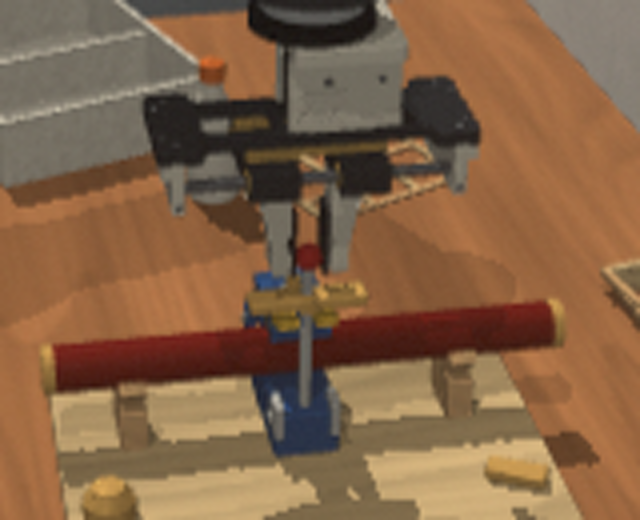

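```bash
python3 - <<'E'
from h import *
s,t=cap('side'),cap('top')
for b in (0,.05,.1,.15,.2,.3): print(b,proj(s,[cw(0,-.036-.12*np.sin(b),.044+.12*np.cos(b))]).round(1))
print('initial 1.324',proj(s,[cw(0,-.036-.12*np.sin(1.324),.044+.12*np.cos(1.324))]).round(1))
for f in (.25,.2,.15,.1): print(f,proj(s,[prong(f,.075,.03)]).round(1))
E
```

```text
0 [[316.2 243.1]]
0.05 [[316.7 244.3]]
0.1 [[317.1 245.7]]
0.15 [[317.6 247.2]]
0.2 [[318.1 248.7]]
0.3 [[319.  252.2]]
initial 1.324 [[324.9 300.2]]
0.25 [[315.4 255.5]]
0.2 [[315.6 257. ]]
0.15 [[315.7 258.6]]
0.1 [[315.8 260.2]]
```

The bolt is at about 0.03 rad. I press a little further against the stop.

Call:
{"fn": "play_rows", "kwargs": {
  "rows": [
    {"slide": [-0.015,0,0],"delta_rot": [0,0,0],"fingers": -1},
    {"slide": [-0.015,0,0],"delta_rot": [0,0,0],"fingers": -1},
    {"slide": [0,0,0],"delta_rot": [0,0,0],"fingers": -1}
  ]
}}

```text
time_s: 21.3
tcp_pos: [0.5372, 0.0397, 0.1518]
eef_rot: [180.0, -0.1, -92.4]
contact_force: [-7.1, -4.0, 7.6]
gripper_width: 0.0168
gripper_force: 10.0
```

```bash
python3 m1.py | grep -E 'yel|red'
```

```text
side yel [([319, 257, 5, 4, 18], [321.0, 258.7]), ([308, 258, 6, 4, 20], [311.0, 259.4])]
side red [([314, 240, 6, 7, 34], [316.5, 243.0]), ([318, 257, 42, 15, 412], [339.5, 263.6]), ([280, 262, 34, 13, 330], [295.1, 267.9])]
top yel []
top red [([300, 257, 5, 10, 34], [302.3, 261.0])]
```

At the stop. I release to a 30 mm opening and centre on the bolt axis.

Call:
{"fn": "play_rows", "kwargs": {
  "rows": [
    {"slide": [0,0,0],"delta_rot": [0,0,0],"fingers": -0.3},
    {"slide": [0,0,0],"delta_rot": [0,0,0],"fingers": -0.3},
    {"slide": [0,0,0],"delta_rot": [0,0,0],"fingers": -0.3},
    {"slide": [0,0,0],"delta_rot": [0,0,0],"fingers": -0.3}
  ]
}}

```text
time_s: 21.9
tcp_pos: [0.5381, 0.0403, 0.1505]
eef_rot: [-180.0, 0.0, -92.5]
contact_force: [0.2, 0.1, 0.5]
gripper_width: 0.0304
gripper_force: 0.0
```

```bash
python3 -c "
from h import *
go(0,-.036,.145)
s=cap('side')
h=cv2.cvtColor(s['image'],cv2.COLOR_BGR2HSV)
cv2.imwrite('pics/s6.png',cv2.resize(s['image'][220:300,270:370],None,fx=7,fy=7,interpolation=cv2.INTER_CUBIC))
for z in(.142,.139,.136): print(z,proj(s,[cw(0,-.045,z),cw(-.038,-.045,z),cw(.038,-.045,z)]).round(1).tolist())
"; python3 m1.py | grep -E 'yel|red'
```

```text
now clamp [np.float64(0.00043629069141392935), np.float64(-0.03073841218258619), np.float64(0.1504768523159748)] rot [-1.79972460e+02  1.33786703e-02 -9.24545203e+01] F [0.20268232 0.09705139 0.52150566] t 21.9 w 0.030445387572197297
target [0.5374297  0.03503426 0.145     ] slide total [0.035 0.003 0.037]
0.142 [[316.8, 252.5], [301.7, 253.8], [331.6, 251.2]]
0.139 [[316.7, 253.5], [301.7, 254.8], [331.6, 252.2]]
0.136 [[316.7, 254.5], [301.7, 255.8], [331.5, 253.2]]
side yel [([308, 257, 6, 5, 22], [310.9, 259.2]), ([319, 257, 5, 4, 18], [321.0, 258.7])]
side red [([313, 240, 7, 7, 34], [316.3, 243.1]), ([318, 257, 42, 15, 408], [339.6, 263.6]), ([280, 262, 34, 13, 328], [295.2, 267.9])]
top yel []
top red [([301, 260, 3, 7, 14], [302.3, 262.6])]
```

View pics/s6.png

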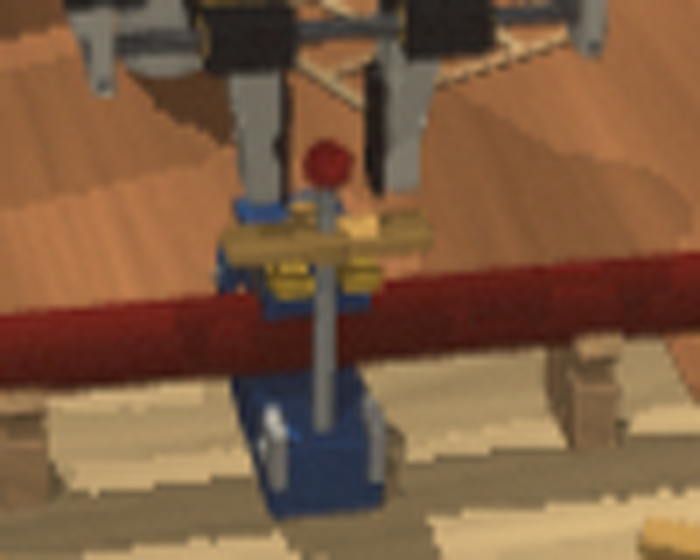

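The bolt is upright in the slot, the collar is above the prongs, and the fingers straddle the ball over the collar's ends. I centre and go down gently.

Call:
{"fn": "play_rows", "kwargs": {
  "rows": [
    {"slide": [0.035,0.003,0],"delta_rot": [0,0,0],"fingers": -0.3},
    {"slide": [0,0,0.02],"delta_rot": [0,0,0],"fingers": -0.3},
    {"slide": [0,0,0.015],"delta_rot": [0,0,0],"fingers": -0.3},
    {"slide": [0,0,0.007],"delta_rot": [0,0,0],"fingers": -0.3},
    {"slide": [0,0,0.007],"delta_rot": [0,0,0],"fingers": -0.3},
    {"slide": [0,0,0.007],"delta_rot": [0,0,0],"fingers": -0.3},
    {"slide": [0,0,0],"delta_rot": [0,0,0],"fingers": -0.3}
  ]
}}

```text
time_s: 22.92
tcp_pos: [0.5371, 0.0348, 0.1419]
eef_rot: [180.0, -0.0, -92.5]
contact_force: [0.8, -0.4, -1.0]
gripper_width: 0.0307
gripper_force: 0.0
```

Call:
{"fn": "play_rows", "kwargs": {
  "rows": [
    {"slide": [0,0,0.007],"delta_rot": [0,0,0],"fingers": -0.3},
    {"slide": [0,0,0.007],"delta_rot": [0,0,0],"fingers": -0.3},
    {"slide": [0,0,0.007],"delta_rot": [0,0,0],"fingers": -0.3}
  ]
}}

```text
time_s: 23.3
tcp_pos: [0.5371, 0.0348, 0.1387]
eef_rot: [180.0, -0.0, -92.5]
contact_force: [-0.2, 0.9, 0.3]
gripper_width: 0.0309
gripper_force: 0.0
```

Call:
{"fn": "play_rows", "kwargs": {
  "rows": [
    {"slide": [0,0,0.007],"delta_rot": [0,0,0],"fingers": -0.3},
    {"slide": [0,0,0.007],"delta_rot": [0,0,0],"fingers": -0.3},
    {"slide": [0,0,0.007],"delta_rot": [0,0,0],"fingers": -0.3}
  ]
}}

```text
time_s: 23.68
tcp_pos: [0.5372, 0.0348, 0.1366]
eef_rot: [-180.0, -0.0, -92.4]
contact_force: [-2.3, 1.6, 8.8]
gripper_width: 0.0308
gripper_force: 4.2
```

Call:
{"fn": "play_rows", "kwargs": {
  "rows": [
    {"slide": [0,0,0.007],"delta_rot": [0,0,0],"fingers": -0.3},
    {"slide": [0,0,0.007],"delta_rot": [0,0,0],"fingers": -0.3}
  ]
}}

```text
time_s: 23.92
tcp_pos: [0.5372, 0.0348, 0.1345]
eef_rot: [-180.0, -0.0, -92.4]
contact_force: [-3.3, 1.4, 8.9]
gripper_width: 0.0307
gripper_force: 4.2
```

Call:
{"fn": "play_rows", "kwargs": {
  "rows": [
    {"slide": [0,0,0.007],"delta_rot": [0,0,0],"fingers": -0.3},
    {"slide": [0,0,0.007],"delta_rot": [0,0,0],"fingers": -0.3}
  ]
}}

```text
time_s: 24.18
tcp_pos: [0.5372, 0.0348, 0.1324]
eef_rot: [-180.0, -0.0, -92.4]
contact_force: [-4.1, 0.3, 8.6]
gripper_width: 0.0307
gripper_force: 4.2
```

The collar slides at about 9 N. Continuing.

Call:
{"fn": "play_rows", "kwargs": {
  "rows": [
    {"slide": [0,0,0.007],"delta_rot": [0,0,0],"fingers": -0.3},
    {"slide": [0,0,0.007],"delta_rot": [0,0,0],"fingers": -0.3},
    {"slide": [0,0,0.007],"delta_rot": [0,0,0],"fingers": -0.3}
  ]
}}

```text
time_s: 24.55
tcp_pos: [0.5372, 0.0347, 0.1294]
eef_rot: [-180.0, -0.0, -92.4]
contact_force: [-4.1, 0.1, 10.8]
gripper_width: 0.0306
gripper_force: 5.3
```

Call:
{"fn": "play_rows", "kwargs": {
  "rows": [
    {"slide": [0,0,0.005],"delta_rot": [0,0,0],"fingers": -0.3},
    {"slide": [0,0,0.005],"delta_rot": [0,0,0],"fingers": -0.3}
  ]
}}

```text
time_s: 24.8
tcp_pos: [0.5372, 0.0347, 0.128]
eef_rot: [-180.0, -0.0, -92.4]
contact_force: [-4.9, 0.0, 10.7]
gripper_width: 0.0307
gripper_force: 5.4
```

Call:
{"fn": "play_rows", "kwargs": {
  "rows": [
    {"slide": [0,0,0.005],"delta_rot": [0,0,0],"fingers": -0.3},
    {"slide": [0,0,0.005],"delta_rot": [0,0,0],"fingers": -0.3}
  ]
}}

```text
time_s: 25.05
tcp_pos: [0.5372, 0.0348, 0.1265]
eef_rot: [-180.0, -0.0, -92.4]
contact_force: [-5.4, 0.7, 10.7]
gripper_width: 0.0308
gripper_force: 5.3
```

Now on the foam at about 10.7 N. Finer steps from here.

Call:
{"fn": "play_rows", "kwargs": {
  "rows": [
    {"slide": [0,0,0.004],"delta_rot": [0,0,0],"fingers": -0.3},
    {"slide": [0,0,0.004],"delta_rot": [0,0,0],"fingers": -0.3}
  ]
}}

```text
time_s: 25.3
tcp_pos: [0.5372, 0.0348, 0.1253]
eef_rot: [-180.0, -0.0, -92.4]
contact_force: [-4.4, 0.2, 9.7]
gripper_width: 0.031
gripper_force: 5.4
```

Call:
{"fn": "play_rows", "kwargs": {
  "rows": [
    {"slide": [0,0,0.004],"delta_rot": [0,0,0],"fingers": -0.3},
    {"slide": [0,0,0.004],"delta_rot": [0,0,0],"fingers": -0.3}
  ]
}}

```text
time_s: 25.55
tcp_pos: [0.5372, 0.0348, 0.1241]
eef_rot: [-180.0, -0.0, -92.4]
contact_force: [-4.4, 0.8, 11.4]
gripper_width: 0.0305
gripper_force: 5.5
```

Call:
{"fn": "play_rows", "kwargs": {
  "rows": [
    {"slide": [0,0,0.004],"delta_rot": [0,0,0],"fingers": -0.3},
    {"slide": [0,0,0.004],"delta_rot": [0,0,0],"fingers": -0.3}
  ]
}}

```text
time_s: 25.8
tcp_pos: [0.5372, 0.0347, 0.1229]
eef_rot: [-180.0, -0.0, -92.4]
contact_force: [-4.9, 1.1, 11.3]
gripper_width: 0.0308
gripper_force: 5.5
```

Call:
{"fn": "play_rows", "kwargs": {
  "rows": [
    {"slide": [0,0,0.004],"delta_rot": [0,0,0],"fingers": -0.3},
    {"slide": [0,0,0.004],"delta_rot": [0,0,0],"fingers": -0.3}
  ]
}}

```text
time_s: 26.05
tcp_pos: [0.5372, 0.0348, 0.1217]
eef_rot: [-180.0, -0.0, -92.4]
contact_force: [-4.9, 0.3, 12.0]
gripper_width: 0.0306
gripper_force: 5.6
```

Call:
{"fn": "play_rows", "kwargs": {
  "rows": [
    {"slide": [0,0,0.004],"delta_rot": [0,0,0],"fingers": -0.3},
    {"slide": [0,0,0.004],"delta_rot": [0,0,0],"fingers": -0.3}
  ]
}}

```text
time_s: 26.3
tcp_pos: [0.5372, 0.0348, 0.1205]
eef_rot: [-180.0, -0.0, -92.4]
contact_force: [-4.3, 1.0, 11.2]
gripper_width: 0.0305
gripper_force: 5.7
```

Call:
{"fn": "play_rows", "kwargs": {
  "rows": [
    {"slide": [0,0,0.004],"delta_rot": [0,0,0],"fingers": -0.3},
    {"slide": [0,0,0.004],"delta_rot": [0,0,0],"fingers": -0.3}
  ]
}}

```text
time_s: 26.55
tcp_pos: [0.5372, 0.0347, 0.1193]
eef_rot: [-180.0, -0.0, -92.4]
contact_force: [-4.8, -0.6, 11.3]
gripper_width: 0.0305
gripper_force: 5.9
```

Call:
{"fn": "play_rows", "kwargs": {
  "rows": [
    {"slide": [0,0,0.004],"delta_rot": [0,0,0],"fingers": -0.3},
    {"slide": [0,0,0.004],"delta_rot": [0,0,0],"fingers": -0.3}
  ]
}}

```text
time_s: 26.8
tcp_pos: [0.5372, 0.0347, 0.1183]
eef_rot: [-180.0, -0.0, -92.4]
contact_force: [-6.5, -0.1, 14.2]
gripper_width: 0.0307
gripper_force: 7.1
```

Call:
{"fn": "play_rows", "kwargs": {
  "rows": [
    {"slide": [0,0,0.004],"delta_rot": [0,0,0],"fingers": -0.3}
  ]
}}

```text
time_s: 26.92
tcp_pos: [0.5373, 0.0347, 0.1179]
eef_rot: [-179.9, -0.0, -92.4]
contact_force: [-6.8, 1.1, 17.4]
gripper_width: 0.0308
gripper_force: 8.3
```

Call:
{"fn": "play_rows", "kwargs": {
  "rows": [
    {"slide": [0,0,0.004],"delta_rot": [0,0,0],"fingers": -0.3}
  ]
}}

```text
time_s: 27.05
tcp_pos: [0.5373, 0.0346, 0.1176]
eef_rot: [-179.9, -0.0, -92.4]
contact_force: [-7.7, -0.1, 19.1]
gripper_width: 0.0307
gripper_force: 9.4
```

It bears hard at about 18.8 N. I hold one row, then lift straight off.

Call:
{"fn": "play_rows", "kwargs": {
  "rows": [
    {"slide": [0,0,0],"delta_rot": [0,0,0],"fingers": -0.3},
    {"slide": [0,0,-0.01],"delta_rot": [0,0,0],"fingers": -0.3},
    {"slide": [0,0,-0.02],"delta_rot": [0,0,0],"fingers": -0.3},
    {"slide": [0,0,-0.05],"delta_rot": [0,0,0],"fingers": -0.3},
    {"slide": [0,0,-0.2],"delta_rot": [0,0,0],"fingers": -0.3},
    {"slide": [0,0,-0.35],"delta_rot": [0,0,0],"fingers": -0.3},
    {"slide": [0,0,-0.2],"delta_rot": [0,0,0],"fingers": -0.3},
    {"slide": [0,0,0],"delta_rot": [0,0,0],"fingers": -0.3}
  ]
}}

```text
time_s: 28.05
tcp_pos: [0.5386, 0.0352, 0.2434]
eef_rot: [-179.7, 0.1, -92.4]
contact_force: [-0.1, -0.2, 0.4]
gripper_width: 0.0305
gripper_force: 0.0
```

```bash
python3 m1.py; python3 -c "
from h import *
s=cap('side')
cv2.imwrite('pics/s7.png',cv2.resize(s['image'][200:320,240:400],None,fx=5,fy=5,interpolation=cv2.INTER_CUBIC))
for f in (.15,.1,.05,0): print(f,proj(s,[prong(f,.075,.03)]).round(1))
"
```

```text
side yel [([309, 265, 6, 3, 13], [311.4, 265.8]), ([319, 264, 6, 4, 18], [321.7, 265.2])]
side blue [([304, 248, 11, 10, 48], [308.1, 252.0])]
side red [([313, 240, 7, 7, 35], [316.2, 243.0]), ([318, 257, 42, 15, 349], [342.0, 263.6]), ([280, 262, 34, 13, 278], [292.8, 268.3])]
top yel []
top blue [([289, 242, 14, 17, 168], [294.9, 249.3])]
top red [([300, 235, 5, 5, 20], [301.8, 236.8]), ([301, 257, 5, 11, 28], [302.8, 260.1])]
0.15 [[315.7 258.6]]
0.1 [[315.8 260.2]]
0.05 [[316.  261.8]]
0 [[316.  263.3]]
```

View pics/s7.png

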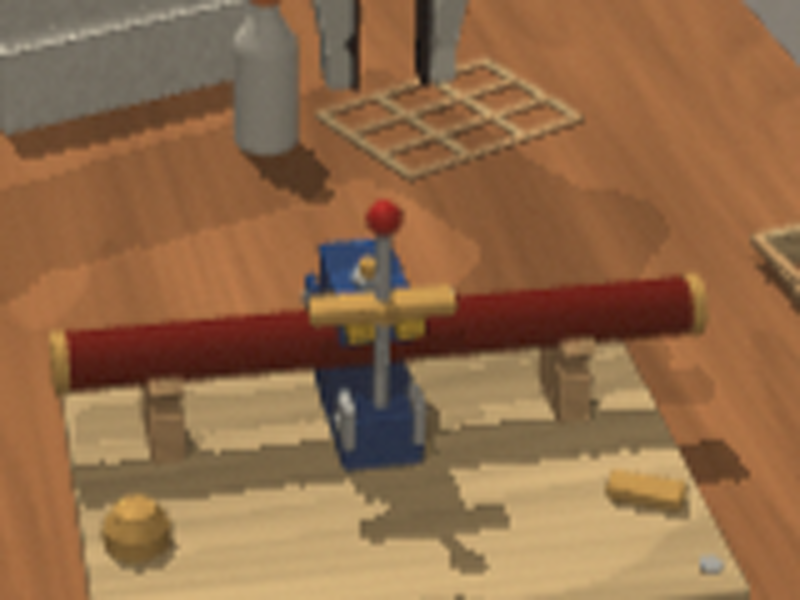

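The collar lies on the yellow prongs (about (380,310) in the crop), the bolt is upright with its knob at (384,217), the pole is where it was, and the gripper is clear. Handing in.

```bash
python3 -c "
from plant import r
print(r.close_job())"
```

```text
the job is handed in; nothing more can be done
None
```

I handed the job in at about 28 s, with no verdict returned: the jaw is over the pole, the bolt stands upright in its slot, the collar was pressed hard onto the prongs at about 19 N (target 17 N), and the gripper is clear. The closest call on the 23 N limit was a peak of about 22.5 N while swinging the jaw over.

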